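Put the cupping pump away in its foam-lined case

ROBOT

A 6-joint arm with a two-finger parallel gripper is mounted at the origin on the work surface. World frame = base frame: x ahead of the robot, y to its left, z up, the work surface at z = 0. Lengths are in mm, angles in rad, forces in N, time in s.
With the tool pointing down it reaches from about 250 to 725 mm from the base axis. Payload 4 kg.
Tool frame: the origin (TCP) lies on the centre line of the jaws, within the pads' length; the fingertips stand 14 mm ahead of it and the grasp point (between the pads) lies 5 mm behind it (tip_reach is the distance from the TCP to the fingertips, in mm); z points along the fingers, y is the line along which they close (so a half turn about z gives the same grasp; the last joint's range is limited). The gripper opens to 85 mm and grips with 20 to 120 N. Pads are 22 mm wide; open, the fingers measure 114 mm over their backs; the gripper's body (76 mm by 85 mm) begins 54 mm behind the grasp point. The pads swing forward as they close: fully open they stand 13 mm farther back than shut.
Start: joints at [1.151, 0.241, 0.005, 1.335, 0, 1.571], TCP at [203.787, 456.586, 245.306] pointing down, gripper open.
Joint ranges: [-2.72, 2.72], [-1.05, 1.87], [-1.09, 1.28], [-1.99, 2.15], [-1.42, 1.44], [-3.14, 3.14]. Speed limits (rad/s): [2.79, 2.79, 3.14, 3.14, 3.14, 3.14].

INTERFACE

Orientations are given as [roll, pitch, yaw] about the fixed x, y, z axes, in that order (R = Rz(yaw) Ry(pitch) Rx(roll)).
In Python, from cell import observe, get_image, get_calibration, close_job, masks_of, tip_reach gives the robot as it stands.
- The arm moves only by the tool arm_command, never from a script. Its argument "motion" is a list of rows, each a list of 3 entries, a list of its own where there are three numbers: the turn, a rotation vector about the tool's x, y, z in degrees, then the shift along the tool's x, y, z in mm, then the closure, from 0 (fully open) to 1 (shut). In form: [[[ax, ay, az], [tx, ty, tz], hand], ...]. A call has 1 to 12 rows; each row shifts and turns the commanded pose from where the row before left it, along the tool's axes as they then stand; what a row does not reach is not made up. A row lasts 1/10 s, in which the tool goes at most 50 mm and 8.59 degrees, less where a joint would pass 70% of its speed; a pose out of reach is approached as far as the arm can. A call is refused whole if a number of a shift passes 50 or a number of a turn 8.59, either way. A call with a gripper value outside its range is refused whole. The fingers move at their own pace and stop on an object; the grip force is fixed at half the most. Time passes only in rows, so rows that do not move let the fingers close. It gives the time, the measured TCP pose, the force, the opening and the grip force at its end, in the units of the state.
- observe(): the state, without advancing time (a new reading comes with each control period).
- get_image(name): name is "scene" or "top" or "wrist"; returns (picture, depth): 384x512x3 uint8, red, green, blue; 384x512 float32, mm along the optical axis (not along the pixel's ray), 0 where there is no reading.
- get_calibration(name): a dict with "K" (3x3 intrinsics, pixels), "R" (3x3) and "t" (3): a world point X has camera coordinates R X + t. Camera axes: x right, y down, z forward; pixel columns grow to the right and rows downward; lengths in mm; the calibration is good to about 2 mm. A picture is of the moment at which its call begins: read the wrist's pose just before it. get_calibration takes no time and is no camera call; for the wrist camera it gives the pose at the moment of the call.
- close_job(): hands the job in; it is judged then, once.
Trained networks look in the newest picture that a camera, given by its name, has taken for a name from the list of things; names that differ only in an ending like _2 or _b are one class to them, and where a whole thing is asked for, a point or a joint stands for the part that bears it (a point fixed in the world has none). Each returns a list of dicts, best first, with "p" (0 to 1); they miss things now and then, are a little off and sometimes report something else, mostly with a low value. They report only what shows in the picture. A call takes as long as a camera call. They do not tell look-alikes from the thing itself.
- masks_of(camera, name): "pixels" (384x512 bool, what is visible of it) and "location" ([column, row] in pixels, amid what is visible of it).
The state is a dict: "time_s": time; "joint_pos": joint angles; "joint_velocities": joint speeds; "tau": joint torques, N m; "eef_pos": TCP position; "ee_rot": TCP orientation; "force": force on the tool from outside, world axes, zero at the start; "moment": the same for the moment, N m; "grip_width": finger opening in mm; "grip_force": force on a finger pad.
Only numpy, scipy, OpenCV 4.12 (cv2) and the standard library are available. Lean on these libraries where they do the work, as an engineer would, in place of code of your own. Each camera call takes 0.05 s, during which the arm holds its last target. There are 200 camera calls.

TASK

Put the cupping pump, the ivory pistol-shaped thing lying on the counter, away in the open case: lay it in the foam cutout of its own shape and press nozzle end, heel and grip down by turns until it lies level on the pad at the bottom, which lies a little higher or lower from case to case. Then bear down on the middle of it for half a second, about 20 N, so that it sits firmly on the pad, but do not ram it (50 N would crack it); let go, and leave the bottle and the jar where they stand.

Things in the scene. Friction and masses are not known exactly. Their poses are not given: they have to be found in the camera images.
- pump_mid (a point): Centre of the barrel of the loose ivory pump (0.13-0.25 kg), half-way up. The pump lies on its side, flat, 30 mm thick all over. Axes: x along the barrel to the nozzle, z up. Barrel: x -60 to +60, y -15 to +15 mm. Nozzle: 14 mm rod, x +60 to +85. Grip: a bar x -46 to -20 mm, reaching out to y = -85 mm. A thin trigger strip (x -18 to -6) runs before the grip.
- pump_front (a point): Point on the top face of the pump's barrel near the nozzle: 45 mm forward (+x) of pump_mid and 15 mm above it. Axes as pump_mid.
- pump_heel (a point): Point on the top face of the barrel near its rear end: 45 mm behind (-x) pump_mid and 15 mm above it. Axes as pump_mid.
- pump_butt (a point): Point on the top face of the pump's grip near its end: x -33 mm, y -70 mm from pump_mid and 15 mm above it. Axes as pump_mid.
- case: Fixed grey case, 240 (x) by 250 (y) mm, rim 50 mm high, filled with charcoal foam whose top is 48 mm above the counter. Origin: centre of its underside. Its open lid lies flat beyond its +x side (20 mm high, 225 mm long). Three clear cups stand 9 mm above the foam in a row along x at y +87 mm (42 mm across).
- well: The bottom of the cutout, fixed in the case: origin and axes as the case's. It carries a hard grey pad of the pump's outline, on which the pump comes to lie. The pad's level is not given: its top is somewhere between 17 and 30 mm above the counter, so the pump's top ends up anywhere from 1 mm below to 12 mm above the foam. The pad does not yield: feel for it.
- nest (a point): The cutout: point at the level of the foam's top over which pump_mid belongs; 12 mm to -x and 12 mm to +y of the case's centre. Axes as the case's and as the pump's when home (nozzle to +x, grip to -y). The cutout is the pump's outline with 4 mm play all round, 18 to 31 mm deep down to the pad.
- nest_front (a point): Where pump_front belongs, foam-top level: 45 mm to +x of nest. Six sprung foam lips narrow the cutout: both sides of the barrel at x +40, both sides of the grip at y -65, the grip's end, and the barrel's +y side at x -33 mm (from nest). Their top 12 mm slope as a lead-in; below they are 1.5 mm a side too tight. Laid in loosely, the pump stops about 10 mm down.
- nest_butt (a point): Where pump_butt belongs, foam-top level: x -33, y -70 mm from nest. Driving one end of the pump past the lips takes about 4 to 10 N there (the whole pump 8 to 16 N); the other ends may stay up or rise, and friction holds the pump where it is left. The force needed rises steeply once it meets the pad.
- sanitiser: Bystander, loose: hand-gel bottle, upright, 56 mm diameter, 150 mm high; origin at the centre of its underside
- jar: Bystander, loose: squat amber jar with a white lid, upright, 68 mm diameter, 85 mm high; origin at the centre of its underside
Not all that is in view belongs to the job. Leave any blue or purple look-alike of the part that bears pump_mid alone.

How it is judged:
By the outcome, as a careful person would: the job done as asked, in the order asked, and still so for the second after the job is handed in, with the robot touching nothing.
It also fails if it takes over 72 s, if anything falls off the work surface, if the arm or the gripper's body presses on something with over 40 N, if the wrist force passes 120 N, or if a joint passes its speed limit or range.

## Working session

There is one attempt and no reset: what is moved stays moved. The work goes in short steps, Python scripts to look and compute and a tool call to move; the robot and the scene stay as the last step left them, time stands still between calls to the robot, and variables do not carry over. Pictures are saved under pics/ and viewed, at most 10 in all, crops included, and the job is handed in when it is done.

Besides the shell and the picture viewer there is one more tool, called as a command line: name --argument value ..., lists and objects as JSON in quotes. arm_command: Moves the arm, as the interface text tells. Its arguments: {"type":"object","properties":{"motion":{"type":"array"}},"required":["motion"]}

```bash
mkdir -p pics; ls; cat > h.py <<'E'
import numpy as np, cv2
from cell import *
def back(cam, cal, depth, px):
    K,R,t=[np.array(cal[k],float) for k in("K","R","t")]
    px=np.atleast_2d(px).astype(int); d=depth[px[:,1],px[:,0]]
    c=np.c_[px,np.ones(len(px))]@np.linalg.inv(K).T*d[:,None]
    return (c-t)@R
def proj(cal,X):
    K,R,t=[np.array(cal[k],float) for k in("K","R","t")]
    c=np.atleast_2d(X)@R.T+t; p=c@K.T; return p[:,:2]/p[:,2:]
def cloud(cal,depth,m):
    v,u=np.nonzero(m&(depth>0)); return back('',cal,depth,np.c_[u,v])
E
python3 - <<'E'
from h import *
s=observe(); print(s)
ims=[]
for c in("top","scene"):
    p,d=get_image(c); cal=get_calibration(c); ims.append(p[...,::-1])
    np.savez(f"{c}.npz",p=p,d=d,**{k:cal[k] for k in "KRt"})
    for n in("pump_mid","case","sanitiser","jar"):
        for r in masks_of(c,n)[:4]:
            P=cloud(cal,d,r["pixels"]); 
            print(c,n,round(r["p"],2),np.round(r["location"]),np.round(np.median(P,0)) if len(P) else None,len(P))
cv2.imwrite("pics/a.png",ims[0]);cv2.imwrite("pics/b.png",ims[1])
E
```

```text
pics
{'time_s': 0.0, 'joint_pos': array([1.15099179e+00, 2.41403029e-01, 3.67430601e-03, 1.33518834e+00,
       1.85942332e-05, 1.57082302e+00]), 'joint_velocities': array([-0.00063415, -0.0001496 , -0.00022415,  0.00060106, -0.00135794,
        0.00093954]), 'tau': array([ 1.13332520e-03, -3.72320831e+01,  2.52406383e+01,  1.70655444e-02,
       -4.51684139e-05,  5.70815416e-06]), 'eef_pos': array([203.532406  , 456.01818765, 244.39884524]), 'ee_rot': array([-3.13947191e+00, -1.85375887e-05,  2.72176139e+00]), 'force': array([ 0.02500694, -0.41075529, -0.42002164]), 'moment': array([-0.00714475,  0.0187923 , -0.00936081]), 'grip_force': 0.0, 'grip_width': 85.34162777743792}
top pump_mid 0.88 [187. 132.] [674. 225.  29.] 761
top pump_mid 0.74 [121. 216.] [416. 402.  29.] 755
top pump_mid 0.59 [185. 258.] [301. 216.  29.] 885
top case 0.64 [335. 143.] [ 639. -228.   43.] 12118
top sanitiser 0.86 [108. 148.] [600. 423.  98.] 561
top jar 0.75 [336. 144.] [ 638. -227.   43.] 12235
top jar 0.57 [415. 163.] [ 594. -442.   82.] 619
scene pump_mid 0.92 [287. 156.] [317. 197.  26.] 454
scene pump_mid 0.84 [353. 164.] [423. 395.  26.] 551
scene pump_mid 0.7 [293. 189.] [510. 151.  27.] 633
scene pump_mid 0.66 [340. 225.] [684. 221.  27.] 835
scene case 0.62 [175. 263.] [ 688. -238.   16.] 13581
scene case 0.46 [291. 188.] [511. 151.  27.] 648
scene sanitiser 0.71 [392. 187.] [621. 423.  74.] 769
scene jar 0.59 [ 88. 247.] [ 623. -451.   60.] 947
```

View pics/a.png

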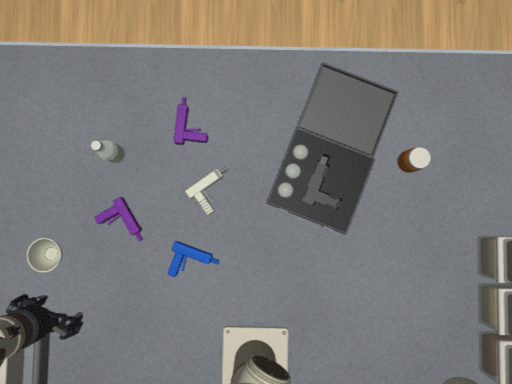

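View pics/b.png

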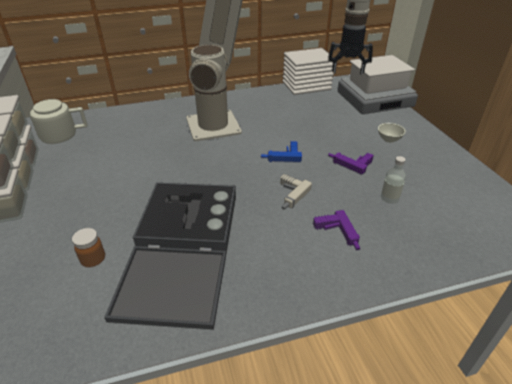

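The scene has four pistol shapes in the top view: purple (187,132), purple (121,216), blue (185,258) and ivory (205,190). Only the ivory one fits the description. The case is at about (325,180) with its lid towards +x, the bottle is at (105,148) and the jar at (415,160).

```bash
cat >> h.py <<'E'
from scipy.optimize import minimize
from scipy.spatial import cKDTree
def outline(n=2.0):  # pump outline area sample points (pump frame)
    g=lambda a,b,c,d:np.stack(np.meshgrid(np.arange(a,b,n)+n/2,np.arange(c,d,n)+n/2),-1).reshape(-1,2)
    return np.r_[g(-60,60,-15,15),g(60,85,-7,7),g(-46,-20,-85,-15)]
def fit(P,x0,M=None):
    M=outline() if M is None else M; T=cKDTree(P)
    def f(v,full=0):
        c,s=np.cos(v[2]),np.sin(v[2]); W=M@np.array([[c,s],[-s,c]])+v[:2]
        a=T.query(W)[0]; b=cKDTree(W).query(P)[0]
        return np.mean(np.minimum(a,15)**2)+np.mean(np.minimum(b,15)**2)
    best=None
    for dy in (-.3,0,.3):
        r=minimize(f,[x0[0],x0[1],x0[2]+dy],method="Nelder-Mead",options=dict(initial_simplex=np.array(x0)+np.array([[0,0,dy],[10,0,dy],[0,10,dy],[0,0,dy+.15]])))
        if best is None or r.fun<best.fun: best=r
    return best.x,best.fun
E
python3 - <<'E'
from h import *
z=np.load("top.npz"); p=z["p"].astype(int); d=z["d"]
big=cv2.resize(z["p"][150:230,160:250,::-1],None,fx=6,fy=6,interpolation=cv2.INTER_CUBIC); cv2.imwrite("pics/c.png",big)
m=np.zeros(d.shape,bool); m[160:222,178:236]=1
m&=(p.min(2)>110)|((p[...,0]-p[...,2]>8)&(p.max(2)>120))
P=cloud(z,d,m); print(len(P),P.mean(0),np.percentile(P[:,2],[5,50,95]))
print(fit(P[:,:2],[P[:,0].mean(),P[:,1].mean(),-.5]))
c=np.zeros(d.shape,bool); c[125:235,260:380]=1
c2=c&(p.max(2)<75)
C=cloud(z,d,c2); k=(C[:,2]>35)&(C[:,2]<60)
print(k.sum(), cv2.minAreaRect(C[k,:2].astype(np.float32)), np.percentile(C[k,2],[5,50,95]))
# raised region irrespective of colour
C=cloud(z,d,c); k=(C[:,2]>38)&(C[:,2]<70); print(cv2.minAreaRect(C[k,:2].astype(np.float32)))
E
```

```text
3483 [498.28291977 157.07711629   5.68044137] [-2.99066962  1.03898133 31.0978194 ]
(array([510.77111745, 146.94158216,  -0.84188006]), np.float64(156.5199182746733))
4875 ((533.1964721679688, -182.42279052734375), (240.234619140625, 240.18336486816406), 69.41215515136719) [44.59675219 48.0498119  51.39173142]
((530.539306640625, -183.07745361328125), (250.66346740722656, 245.1752471923828), 69.48055267333984)
```

View pics/c.png

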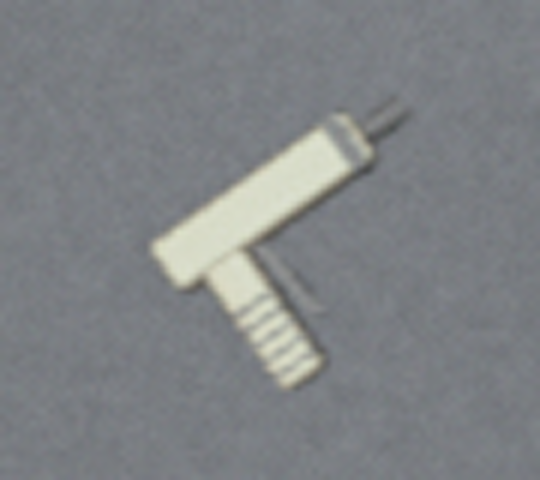

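The enlarged crop confirms the ivory pump: barrel from (168,265) to (355,135), nozzle at the upper right, grip going to (300,375). I'll move the wrist over it next, with tool x along pump x to suit the joint 6 range.

```bash
cat >> h.py <<'E'
from scipy.spatial.transform import Rotation as Ro
def plan(target,yaw,n=None):
    """total tool turn (deg about z) and shift in current axes for a tool-down target; yaw rad"""
    s=observe(); R=Ro.from_euler("xyz",s["ee_rot"]).as_matrix()
    sh=R.T@(np.array(target)-s["eef_pos"]); print("shift in tool axes now",np.round(sh,1),"yaw turn (+about tool z) deg",np.round(np.degrees(s["ee_rot"][2]-yaw),2),"rot",np.round(np.degrees(s["ee_rot"]),2),"t",s["time_s"],"F",np.round(s["force"],2),"pos",np.round(s["eef_pos"],1))
    # per-row equal moves with rotation, keep line straight
    if n:
        a=(s["ee_rot"][2]-yaw); a=(a if a>-.2 or n>0 else a); 
        w=(np.array(target)-s["eef_pos"])
        print("world",np.round(w,1))
E
python3 - <<'E'
from h import *
z=np.load("top.npz"); p=z["p"].astype(int); d=z["d"]
m=np.zeros(d.shape,bool); m[160:222,178:236]=1
m&=(p[...,0]-p[...,2]>6)&(p.max(2)>130)
P=cloud(z,d,m); print(len(P),P.mean(0),np.percentile(P[:,2],[5,50,95]))
M=outline();M=M[M[:,0]<60]
print(fit(P[:,:2],[505,150,-.96],M))
c=get_calibration("wrist"); s=observe(); R=np.array(c["R"]); pos=-R.T@c["t"]
T=Ro.from_euler("xyz",s["ee_rot"]).as_matrix()
print("cam in tool",T.T@(pos-s["eef_pos"]),"axes",np.round(T.T@R.T,3).tolist(),c["K"][0],tip_reach)
plan([505,150,200],-.96)
E
```

```text
558 [496.98367209 165.69693227  28.44693958] [20.14042648 29.94254841 33.39011651]
(array([519.80107253, 164.69591635,  -0.93996187]), np.float64(3.91121027262564))
cam in tool [ 6.91264990e+01  6.65423915e-02 -1.29625826e+02] axes [[-0.0, -0.963, -0.271], [1.0, -0.001, 0.0], [-0.0, -0.271, 0.963]] [315.38816713   0.         258.07152981] 14.0
shift in tool axes now [-400.  -157.2   45.3] yaw turn (+about tool z) deg 210.95 rot [-180.     -0.    155.95] t 0.5 F [-0.75  0.37  0.65] pos [203.8 456.6 245.3]
```

arm_command --motion '[[[0, 0, 0], [-40.4, -13.8, 2.5], 0], [[0, 0, 0], [-40.4, -13.8, 2.5], 0], [[0, 0, 0], [-40.4, -13.8, 2.5], 0], [[0, 0, 0], [-40.4, -13.8, 2.5], 0], [[0, 0, 0], [-40.4, -13.8, 2.5], 0], [[0, 0, 0], [-40.4, -13.8, 2.5], 0], [[0, 0, 0], [-40.4, -13.8, 2.5], 0], [[0, 0, 0], [-40.4, -13.8, 2.5], 0], [[0, 0, 0], [-40.4, -13.8, 2.5], 0], [[0, 0, 0], [-40.4, -13.8, 2.5], 0]]'

```text
time_s: 1.5
eef_pos: [517.6, 164.5, 220.3]
ee_rot: [3.141, 0.0, 2.722]
force: [-0.5, 0.8, -0.1]
grip_width: 85.6
grip_force: 0.0
```

arm_command --motion '[[[0, 0, 8.4], [0, 0, 0], 0.4], [[0, 0, 8.4], [0, 0, 0], 0.4], [[0, 0, 8.4], [0, 0, 0], 0.4], [[0, 0, 8.4], [0, 0, 0], 0.4], [[0, 0, 8.4], [0, 0, 0], 0.4], [[0, 0, 8.4], [0, 0, 0], 0.4], [[0, 0, 8.4], [0, 0, 0], 0.4], [[0, 0, 8.4], [0, 0, 0], 0.4], [[0, 0, 8.4], [0, 0, 0], 0.4], [[0, 0, 8.4], [0, 0, 0], 0.4], [[0, 0, 8.4], [0, 0, 0], 0.4], [[0, 0, 8.4], [0, 0, 0], 0.4]]'

```text
time_s: 2.7
eef_pos: [516.4, 165.9, 220.3]
ee_rot: [-3.142, 0.0, 0.956]
force: [-0.4, 0.1, -0.4]
grip_width: 51.3
grip_force: 0.0
```

arm_command --motion '[[[0, 0, 8.4], [0, 0, 0], 0.4], [[0, 0, 8.4], [0, 0, 0], 0.4], [[0, 0, 8.4], [0, 0, 0], 0.4], [[0, 0, 8.4], [0, 0, 0], 0.4], [[0, 0, 8.4], [0, 0, 0], 0.4], [[0, 0, 8.4], [0, 0, 0], 0.4], [[0, 0, 8.4], [0, 0, 0], 0.4], [[0, 0, 8.4], [0, 0, 0], 0.4], [[0, 0, 8.4], [0, 0, 0], 0.4], [[0, 0, 8.4], [0, 0, 0], 0.4], [[0, 0, 8.4], [0, 0, 0], 0.4], [[0, 0, 8.4], [0, 0, 0], 0.4]]'

```text
time_s: 3.9
eef_pos: [498.0, -121.2, 220.5]
ee_rot: [-2.932, 0.112, -0.355]
force: [0.2, -0.3, -0.8]
grip_width: 51.6
grip_force: 0.0
```

arm_command --motion '[[[0, 0, 8.4], [0, 0, 0], 0.4], [[0, 0, 0], [0, 0, 0], 0.4], [[0, 0, 0], [0, 0, 0], 0.4]]'

```text
time_s: 4.2
eef_pos: [481.7, -155.1, 220.3]
ee_rot: [-2.913, 0.142, -0.44]
force: [0.1, 0.6, 1.0]
grip_width: 51.4
grip_force: 0.0
```

```bash
python3 -c "
from h import *
s=observe();print(np.round(s['joint_pos'],3),s['ee_rot'],s['eef_pos'])"
```

```text
[-0.441  0.369  0.087  1.431  0.228  3.141] [-2.91348294  0.14162238 -0.4401675 ] [ 481.70262146 -155.08671458  220.33622243]
```

```bash
python3 -c "
from h import *
s=observe();R=Ro.from_euler('xyz',s['ee_rot']);D=Ro.from_euler('xyz',[np.pi,0,s['ee_rot'][2]])
print(np.degrees((R.inv()*D).as_rotvec()), D.as_matrix().T@(np.array([524,-167,240])-s['eef_pos']))"
```

```text
[-13.0478339    8.0791255   -0.92548003] [ 43.34174908  -7.24481798 -19.66377757]
```

arm_command --motion '[[[-6.52, 4.04, -0.46], [0, 0, 0], 0.4], [[-6.52, 4.04, -0.46], [0, 0, 0], 0.4], [[0, 0, -4.7], [21.7, -3.6, -9.8], 0.4], [[0, 0, 0], [21.6, -3.6, -9.8], 0.4], [[0, 0, -8.57], [0, 0, 0], 0.4], [[0, 0, -8.57], [0, 0, 0], 0.4], [[0, 0, -8.57], [0, 0, 0], 0.4], [[0, 0, -8.57], [0, 0, 0], 0.4], [[0, 0, -8.57], [0, 0, 0], 0.4], [[0, 0, -8.57], [0, 0, 0], 0.4], [[0, 0, -8.57], [0, 0, 0], 0.4], [[0, 0, -8.57], [0, 0, 0], 0.4]]'

```text
time_s: 5.4
eef_pos: [512.3, -191.4, 240.5]
ee_rot: [-3.134, -0.027, 0.898]
force: [0.1, -0.3, -0.4]
grip_width: 50.9
grip_force: 0.0
```

arm_command --motion '[[[0, 0, -8.57], [0, 0, 0], 0.4], [[0, 0, -8.57], [0, 0, 0], 0.4], [[0, 0, -8.57], [0, 0, 0], 0.4], [[0, 0, -8.57], [0, 0, 0], 0.4], [[0, 0, -8.57], [0, 0, 0], 0.4], [[0, 0, -8.57], [0, 0, 0], 0.4], [[0, 0, -8.57], [0, 0, 0], 0.4], [[0, 0, -8.57], [0, 0, 0], 0.4], [[0, 0, -8.57], [0, 0, 0], 0.4], [[0, 0, -8.57], [0, 0, 0], 0.4], [[0, 0, -8.57], [0, 0, 0], 0.4], [[0, 0, -8.57], [0, 0, 0], 0.4]]'

```text
time_s: 6.6
eef_pos: [512.3, -191.4, 240.5]
ee_rot: [3.113, -0.002, 2.693]
force: [0.3, 0.0, 0.8]
grip_width: 51.1
grip_force: 0.0
```

arm_command --motion '[[[0, 0, -8.57], [0, 0, 0], 0.4], [[0, 0, 0], [0, 0, 0], 0.4], [[0, 0, 0], [0, 0, 0], 0.4]]'

```text
time_s: 6.9
eef_pos: [512.1, -192.1, 240.4]
ee_rot: [3.113, 0.002, 2.832]
force: [0.4, 0.2, 0.5]
grip_width: 51.1
grip_force: 0.0
```

```bash
python3 - <<'E'
from h import *
c=get_calibration("wrist"); p,d=get_image("wrist"); np.savez("w1.npz",p=p,d=d,**{k:c[k] for k in "KRt"})
cv2.imwrite("pics/w1.png",p[...,::-1]); print(np.round(observe()["joint_pos"],2))
C=cloud(c,d,d>0); print(np.percentile(C[:,2],[1,20,50,80,99]))
E
```

```text
[-0.37  0.34  0.12  1.36  0.03 -0.06]
[ -0.49968775   0.93947288   2.93362881 247.71019999 318.53908163]
```

View pics/w1.png

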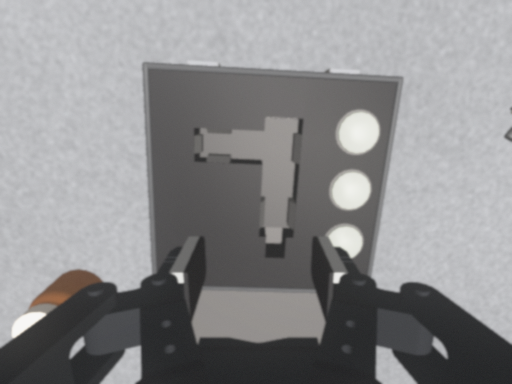

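```bash
python3 - <<'E'
from h import *
z=np.load("w1.npz"); d=z["d"]; g=z["p"].mean(2)
C=cloud(z,d,d>0); m=np.zeros(d.shape,bool); m[60:290,140:405]=1
C=cloud(z,d,m); k=(C[:,2]>42)&(C[:,2]<54)
print("foam z",np.median(C[k,2]), cv2.minAreaRect(C[k,:2].astype(np.float32)))
m=np.zeros(d.shape,bool); m[112:248,190:302]=1
v,u=np.nonzero(m); P=back('',z,d,np.c_[u,v]); gg=g[v,u]
k=(P[:,2]>12)&(P[:,2]<38); print("well z pct",np.percentile(P[k,2],[5,25,50,75,95]),k.sum())
kp=(gg>75)&(P[:,2]<36); print("pad",kp.sum(),np.percentile(P[kp,2],[5,50,95]),np.percentile(gg[k],[5,25,50,75,95]))
print("all low",fit(P[k,:2],[524,-167,-.357])); print("pad",fit(P[kp,:2],[524,-167,-.357]))
# case rim corners in pixels -> world at z=50
K,R,t=z["K"],z["R"],z["t"]
for px in[(145,64),(402,77)]:
    r=R.T@np.linalg.inv(K)@[*px,1]; o=-R.T@t; print(o+r*(50-o[2])/r[2])
E
```

```text
foam z 49.284918905387336 ((532.30029296875, -181.6658477783203), (250.55593872070312, 238.6124267578125), 69.39633178710938)
well z pct [21.90035476 22.95223502 23.52873044 24.14095493 32.17251517] 5500
pad 5242 [12.12949111 23.42588004 24.95773771] [ 56.66666667 134.33333333 142.         147.33333333 151.33333333]
all low (array([ 5.27566585e+02, -1.65943485e+02, -3.48799466e-01]), np.float64(3.6470271774529235))
pad (array([ 5.26140176e+02, -1.66222783e+02, -3.45027160e-01]), np.float64(2.366778903330478))
[ 379.57461314 -254.65729924   50.        ]
[464.59173361 -25.00919833  50.        ]
```

The view shows the case. The lighter pad lies between (200,130) and (300,245), with the nozzle slot at (273,240) and the cups at (358,132), (350,190) and (345,240). The nest comes out at about (526,-166), yaw -0.355, and the pad at about z 22-23. Next is the pump.

arm_command --motion '[[[1.6, 0, 0], [0, 0, 0], 0.4], [[0, 0, 0], [13, 42.8, 3.1], 0.4], [[0, 0, 0], [13, 42.8, 3.1], 0.4], [[0, 0, 0], [13, 42.8, 3.1], 0.4], [[0, 0, 0], [13, 42.8, 3.1], 0.4], [[0, 0, 0], [13, 42.8, 3.1], 0.4], [[0, 0, 0], [13, 42.8, 3.1], 0.4], [[0, 0, 0], [13, 42.8, 3.1], 0.4], [[0, 0, 0], [13, 42.8, 3.1], 0.4]]'

```text
time_s: 7.85
eef_pos: [516.5, 166.5, 215.5]
ee_rot: [-3.141, 0.003, 2.831]
force: [1.0, 0.6, -0.0]
grip_width: 51.1
grip_force: 0.0
```

arm_command --motion '[[[0, 0, 7.2], [0, 0, 0], 0.4], [[0, 0, 7.2], [0, 0, 0], 0.4], [[0, 0, 7.2], [0, 0, 0], 0.4], [[0, 0, 7.2], [0, 0, 0], 0.4], [[0, 0, 7.2], [0, 0, 0], 0.4], [[0, 0, 0], [0, 0, 0], 0.4], [[0, 0, 0], [0, 0, 0], 0.4]]'

```text
time_s: 8.55
eef_pos: [516.7, 164.6, 215.4]
ee_rot: [3.14, 0.002, 2.206]
force: [1.1, -0.3, -0.3]
grip_width: 51.0
grip_force: 0.0
```

```bash
cat > pumpfit.py <<'E'
from h import *
def look(x0,fn):
    s=observe(); c=get_calibration("wrist"); p,d=get_image("wrist"); np.savez(fn+".npz",p=p,d=d,**{k:c[k] for k in "KRt"})
    cv2.imwrite(f"pics/{fn}.png",p[...,::-1]); q=p.astype(int)
    r=[r for r in masks_of("wrist","pump_mid")]
    print([(round(a["p"],2),np.round(a["location"])) for a in r])
    return s,c,q,d,r
E
python3 - <<'E'
from pumpfit import *
s,c,q,d,r=look(None,"w2"); print(s["eef_pos"],s["ee_rot"],s["time_s"])
m=r[0]["pixels"]; P=cloud(c,d,m); k=(P[:,2]>22)&(P[:,2]<36); print(m.sum(),k.sum(),np.median(P[k,2]))
M=outline(); M2=M[M[:,0]<60]
print(fit(P[:,:2],[519,165,-.94]), fit(P[k,:2],[519,165,-.94],M2))
E
```

```text
[(0.75, array([87., 33.])), (0.64, array([408., 221.])), (0.61, array([249., 156.]))]
[516.74436385 164.63228025 215.39504613] [3.14029510e+00 2.02575449e-03 2.20634235e+00] 8.55
5104 3945 30.491133912536856
(array([519.  , 165.  ,  -1.24]), np.float64(450.0)) (array([519.  , 165.  ,  -1.24]), np.float64(450.0))
```

View pics/w2.png

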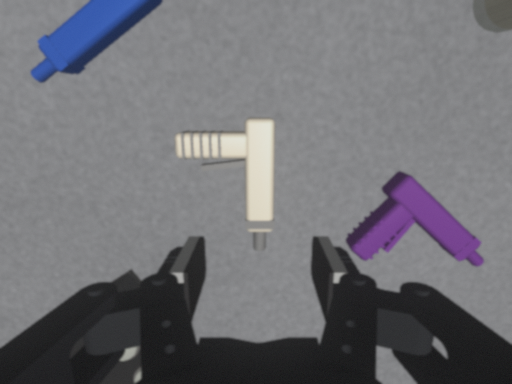

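The ivory pump is at (249,156), with its nozzle towards (260,245). The blue one is at (87,33) and the purple one at (408,221). I'll use the third mask.

```bash
python3 - <<'E'
from h import *
z=np.load("w2.npz"); p=z["p"].astype(int); d=z["d"]
m=np.zeros(d.shape,bool); m[105:262,165:290]=1
v,u=np.nonzero(m); P=back('',z,d,np.c_[u,v]); iv=(p[v,u,0]>170)
k=(P[:,2]>24)&(P[:,2]<38); print(k.sum(),np.median(P[k,2]),np.percentile(P[:,2],20))
M=outline(); M2=M[M[:,0]<60]
print(fit(P[k,:2],[519,165,-.94],M2),fit(P[k&iv,:2],[519,165,-.94],M2[M2[:,0]<48]))
x,f=fit(P[k,:2],[519,165,-.94],M2)
c,s=np.cos(x[2]),np.sin(x[2]);L=(P[k,:2]-x[:2])@np.array([[c,-s],[s,c]])
print(np.percentile(L,[.5,1,99,99.5],axis=0).round(1))
b=L[L[:,0]>-5]; print("barrel y",np.percentile(b[:,1],[1,2,98,99])); cut=np.c_[L[:,0],L[:,1]]
for a in(0,20,40): q=L[abs(L[:,0]-a)<4,1]; print(a,q.min(),q.max())
E
```

```text
5101 30.85812491754348 0.7069094526659785
(array([519.05110074, 164.49540214,  -0.93752819]), np.float64(1.0935014539436685)) (array([520.06809464, 162.8145045 ,  -0.96236194]), np.float64(2.1545247977944055))
[[-58.7 -82.8]
 [-57.8 -81.6]
 [ 56.3  14.3]
 [ 57.9  14.6]]
barrel y [-14.35704331 -14.23729777  14.2579452   14.77596327]
0 -14.098208978676782 14.839565351990622
20 -14.274472871466022 14.005743809820709
40 -14.468115974499769 14.356172374045002
```

arm_command --motion '[[[0, 0, 0.1], [-7.4, 1.8, 30], 0.4], [[0, 0, 0], [0, 0, 45], 0.4], [[0, 0, 0], [0, 0, 45], 0.4], [[0, 0, 0], [0, 0, 30], 0.4], [[0, 0, 0], [0, 0, 15], 0.4], [[0, 0, 0], [0, 0, 0], 0.4]]'

```text
time_s: 9.25
eef_pos: [520.7, 158.7, 47.6]
ee_rot: [-3.137, -0.0, 2.203]
force: [-0.4, 0.1, 0.6]
grip_width: 51.3
grip_force: 0.0
```

```bash
python3 -c "
from h import *
plan([522.5,159.7,25],2.204)
c=get_calibration('wrist');p,d=get_image('wrist');cv2.imwrite('pics/w3.png',p[...,::-1])"
```

```text
shift in tool axes now [-0.3  2.2 22.6] yaw turn (+about tool z) deg -0.06 rot [-1.7975e+02 -2.0000e-02  1.2622e+02] t 9.25 F [-0.42  0.12  0.61] pos [520.7 158.7  47.6]
```

View pics/w3.png

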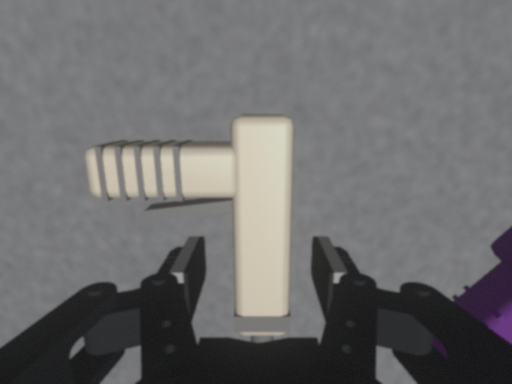

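The barrel (columns 234-293) sits centred between the fingers (205 and 313). Lowering and closing.

arm_command --motion '[[[0.25, 0, 0], [0, 1.8, 12], 0.4], [[0, 0, 0], [0, 0, 10], 0.4], [[0, 0, 0], [0, 0, 0.6], 0.4], [[0, 0, 0], [0, 0, 0], 0.8], [[0, 0, 0], [0, 0, 0], 0.8], [[0, 0, 0], [0, 0, 0], 0.8], [[0, 0, 0], [0, 0, 0], 0.8], [[0, 0, 0], [0, 0, 0], 0.8]]'

```text
time_s: 10.1
eef_pos: [524.9, 160.6, 28.3]
ee_rot: [-3.14, 0.002, 2.202]
force: [0.2, -0.6, 3.2]
grip_width: 28.6
grip_force: 61.9
```

arm_command --motion '[[[0, 0, 0], [0, 0, -15], 0.8], [[0, 0, 0], [0, 0, -30], 0.8], [[0, 0, 0], [0, 0, -30], 0.8], [[0, 0, 0], [0, 0, -30], 0.8], [[0, 0, 0], [0, 0, -15], 0.8], [[0, 0, 0], [0, 0, 0], 0.8]]'

```text
time_s: 10.7
eef_pos: [526.1, 161.3, 150.1]
ee_rot: [3.14, 0.003, 2.202]
force: [-0.5, -0.1, -2.4]
grip_width: 28.3
grip_force: 61.4
```

arm_command --motion '[[[0, 0, 0], [-13.5, -9.4, 0], 0.8], [[0, 0, 0], [-27, -18.8, 0], 0.8], [[0, 0, 0], [-27, -18.8, 0], 0.8], [[0, 0, 0], [-27, -18.8, 0], 0.8], [[0, 0, 0], [-27, -18.8, 0], 0.8], [[0, 0, 0], [-27, -18.8, 0], 0.8], [[0, 0, 0], [-27, -18.8, 0], 0.8], [[0, 0, 0], [-27, -18.8, 0], 0.8], [[0, 0, 0], [-27, -18.8, 0], 0.8], [[0, 0, 0], [-27, -18.8, 0], 0.8], [[0, 0, 0], [-13.5, -9.4, 0], 0.8]]'

```text
time_s: 11.8
eef_pos: [530.4, -171.0, 146.6]
ee_rot: [-3.136, -0.001, 2.199]
force: [0.1, 0.4, -3.2]
grip_width: 28.7
grip_force: 61.3
```

arm_command --motion '[[[0, 0, -6], [0, 0, 0], 0.8], [[0, 0, -7], [0, 0, 0], 0.8], [[0, 0, -7], [0, 0, 0], 0.8], [[0, 0, -7], [0, 0, 0], 0.8], [[0, 0, -6.5], [0, 0, 0], 0.8], [[0, 0, 0], [0, 0, 0], 0.8], [[0, 0, 0], [0, 0, 0], 0.8]]'

```text
time_s: 12.5
eef_pos: [531.4, -167.9, 147.6]
ee_rot: [-3.138, -0.003, 2.785]
force: [-0.5, 0.8, -1.7]
grip_width: 28.4
grip_force: 61.3
```

```bash
python3 - <<'E'
from h import *
plan([532.2,-168.5,100],2.787)
z=get_calibration('wrist');p,d=get_image('wrist');cv2.imwrite('pics/w4.png',p[...,::-1]); np.savez("w4.npz",p=p,d=d,**{k:z[k] for k in "KRt"})
q=p.astype(int); iv=(q[...,0]>150)&(q[...,0]-q[...,2]>8)
s=observe(); P=cloud(z,d,iv); k=abs(P[:,2]-s["eef_pos"][2]-2)<12; P=P[k]; print(len(P),np.percentile(P[:,2],[5,50,95]))
M=outline(); M2=M[M[:,0]<0]; 
A=np.c_[P[:,:2],np.ones(len(P))]; co=np.linalg.lstsq(A,P[:,2],rcond=None)[0]; print("slope",co[:2])
x0=[s["eef_pos"][0]-6,s["eef_pos"][1]+2,-.355]
print(fit(P[:,:2],x0,M2))
E
```

```text
shift in tool axes now [-1.1 -0.1 47.6] yaw turn (+about tool z) deg -0.14 rot [-1.7981e+02 -1.6000e-01  1.5955e+02] t 12.5 F [-0.48  0.78 -1.69] pos [ 531.4 -167.9  147.6]
22269 [148.49880731 150.26080297 151.37709486]
slope [ 0.00083655 -0.00070569]
(array([ 532.52569837, -173.87651731,   -0.53529102]), np.float64(33.35089822344602))
```

View pics/w4.png

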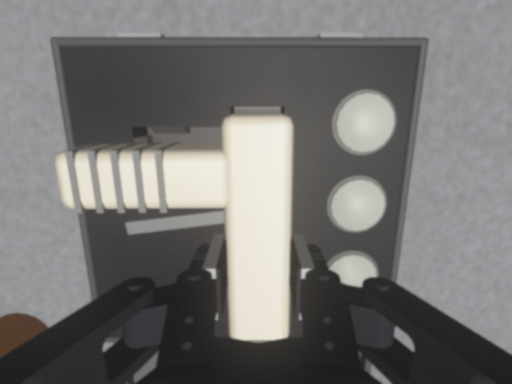

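The pump is held level, with its barrel at (258,225) and its grip reaching (65,180). The fit's extent was wrong, so I'll work out the offset again in edge terms.

```bash
python3 - <<'E'
from h import *
z=np.load("w4.npz"); p=z["p"].astype(int); d=z["d"]; iv=(p[...,0]>150)&(p[...,0]-p[...,2]>8)
P=cloud(z,d,iv); P=P[(abs(P[:,2]-150)<6)]
s=observe(); T=s["eef_pos"]; print(T)
M=outline(); 
x,f=fit(P[::4,:2],[526,-166,-.355],M[M[:,0]<50]); print(x,f)
c,sn=np.cos(x[2]),np.sin(x[2]); Q=np.array([[c,-sn],[sn,c]])
L=(P[:,:2]-x[:2])@Q; print("TCP in pump",(T[:2]-x[:2])@Q)
print("rear",np.percentile(L[L[:,1]>-12,0],[.5,99.5]),"butt",np.percentile(L[:,1],[.3,99.7]),"grip x",np.percentile(L[L[:,1]<-25,0],[1,99]),"barrel y",np.percentile(L[(L[:,0]>0)&(L[:,0]<40),1],[1,99]))
E
```

```text
[ 531.60011508 -167.89237872  147.90821211]
[ 5.23661654e+02 -1.64511207e+02 -3.32407236e-01] 1.1131178454239676
TCP in pump [ 8.607248  -0.6056112]
rear [-57.20440814  46.20540466] butt [-82.26359016  14.37467263] grip x [-44.15106758 -20.54603048] barrel y [-14.52785211  13.12955227]
```

arm_command --motion '[[[0, 0, 0], [-1.6, -0.4, 15], 0.8], [[0, 0, 0], [0, 0, 25], 0.8], [[0, 0, 0], [0, 0, 20], 0.8], [[0, 0, 0], [0, 0, 8], 0.8], [[0, 0, 0], [0, 0, 0], 0.8], [[0, 0, 0], [0, 0, 0], 0.8]]'

```text
time_s: 13.15
eef_pos: [534.0, -169.4, 81.4]
ee_rot: [-3.138, 0.001, 2.787]
force: [-0.7, 0.8, -1.4]
grip_width: 28.5
grip_force: 61.2
```

```bash
python3 - <<'E'
from h import *
plan([533,-168.8,66],2.787)
z=get_calibration('wrist');p,d=get_image('wrist');cv2.imwrite('pics/w5.png',p[...,::-1])
E
```

```text
shift in tool axes now [ 1.1  0.2 15.4] yaw turn (+about tool z) deg -0.03 rot [-1.7981e+02  3.0000e-02  1.5966e+02] t 13.15 F [-0.72  0.77 -1.39] pos [ 534.  -169.4   81.4]
```

View pics/w5.png

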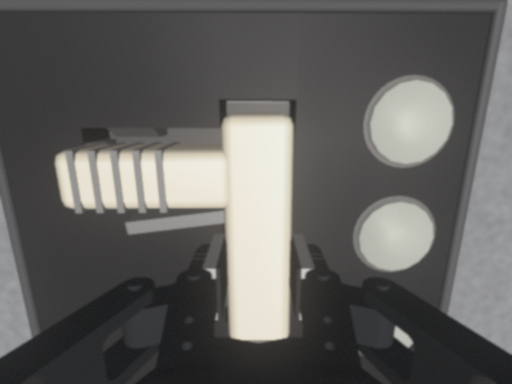

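```bash
python3 - <<'E'
from h import *
z=get_calibration('wrist')
def W(mid,yaw,pts):
    c,s=np.cos(yaw),np.sin(yaw); pts=np.array(pts,float); return np.c_[pts[:,0]*c-pts[:,1]*s+mid[0],pts[:,0]*s+pts[:,1]*c+mid[1],pts[:,2]]
print("nest",proj(z,W([526,-166.2],-.352,[[-64,19,48],[-64,-19,48],[-50,-89,48],[-60,0,22.5]])).round())
T=observe()["eef_pos"]
for a in(6.5,7.5,8.5):
    m=T[:2]-a*np.array([np.cos(-.352),np.sin(-.352)]); print(a,m,proj(z,W(m,-.352,[[-60,15,82.5],[-60,-15,82.5],[-33,-85,82.5]])).round(1).tolist())
i=cv2.imread("pics/w5.png"); g=i.mean(2).astype(int); print("col258",g[92:122,258].tolist()); print("col75 butt row180",g[180,50:80].tolist()); print("row110",g[110,210:236:1].tolist(),g[110,280:310].tolist())
E
```

```text
nest [[296.  98.]
 [220.  99.]
 [ 83. 128.]
 [258. 107.]]
6.5 [ 528.31124621 -167.26671901] [[295.1, 113.5], [219.2, 113.7], [55.0, 180.7]]
7.5 [ 527.37256118 -166.92194314] [[295.1, 110.9], [219.2, 111.1], [54.6, 178.4]]
8.5 [ 526.43387614 -166.57716728] [[295.2, 108.2], [219.1, 108.5], [54.2, 176.0]]
col258 [87, 87, 88, 87, 86, 86, 82, 77, 99, 125, 135, 129, 125, 124, 122, 121, 122, 123, 122, 122, 119, 120, 129, 147, 166, 183, 194, 201, 206, 211]
col75 butt row180 [63, 65, 65, 65, 63, 68, 78, 109, 151, 181, 196, 206, 212, 218, 221, 222, 222, 222, 218, 202, 173, 153, 147, 147, 146, 146, 155, 186, 213, 222]
row110 [81, 80, 80, 81, 81, 81, 83, 81, 75, 64, 56, 50, 48, 49, 53, 65, 90, 106, 113, 116, 116, 118, 117, 118, 118, 116] [123, 123, 123, 124, 123, 124, 122, 120, 110, 88, 65, 52, 48, 48, 51, 64, 75, 85, 87, 88, 88, 89, 87, 88, 87, 88, 86, 87, 88, 87]
```

The nest projection matches the mouth: rear edge at row 98, sides at columns 220 and 296. The pump's rear edge at row 114 puts it 2.4 mm too far forward, so I'll correct that while lowering.

arm_command --motion '[[[0, 0, 0], [2.4, 0.2, 0], 0.8], [[0, 0, 0], [0, 0, 4], 0.8], [[0, 0, 0], [0, 0, 3], 0.8], [[0, 0, 0], [0, 0, 2], 0.8], [[0, 0, 0], [0, 0, 0], 0.8]]'

```text
time_s: 13.7
eef_pos: [530.9, -168.1, 71.3]
ee_rot: [-3.138, -0.001, 2.787]
force: [-0.5, -0.1, -2.2]
grip_width: 28.5
grip_force: 61.3
```

arm_command --motion '[[[0, 0, 0], [0, 0, 2], 0.8], [[0, 0, 0], [0, 0, 2], 0.8], [[0, 0, 0], [0, 0, 0], 0.8]]'

```text
time_s: 14.0
eef_pos: [531.4, -168.9, 67.9]
ee_rot: [-3.137, 0.0, 2.786]
force: [-0.2, -1.6, -1.3]
grip_width: 28.5
grip_force: 61.5
```

arm_command --motion '[[[0, 0, 0], [0, 0, 1.5], 0.8], [[0, 0, 0], [0, 0, 0], 0.8]]'

```text
time_s: 14.2
eef_pos: [531.4, -168.9, 66.8]
ee_rot: [-3.137, 0.001, 2.786]
force: [-1.7, -2.8, 3.7]
grip_width: 28.5
grip_force: 61.9
```

arm_command --motion '[[[0, 0, 0], [0, 0, 0], 0.5], [[0, 0, 0], [0, 0, 0], 0.5], [[0, 0, 0], [0, 0, 0], 0.5], [[0, 0, 0], [0, 0, -10], 0.5], [[0, 0, 0], [0, 0, -30], 0.5], [[0, 0, 0], [0, 0, -40], 1], [[0, 0, 0], [0, 0, 0], 1], [[0, 0, 0], [0, 0, 0], 1], [[0, 0, 0], [0, 0, 0], 1]]'

```text
time_s: 15.1
eef_pos: [530.9, -167.7, 145.8]
ee_rot: [-3.138, -0.002, 2.787]
force: [0.2, 0.3, -1.1]
grip_width: -0.2
grip_force: 0.0
```

```bash
cat > chk.py <<'E'
from h import *
import sys
def chk(fn):
    s=observe(); z=get_calibration('wrist');p,d=get_image('wrist');cv2.imwrite(f'pics/{fn}.png',p[...,::-1])
    q=p.astype(int); iv=(q[...,0]>140)&(q[...,0]-q[...,2]>8)
    P=cloud(z,d,iv); P=P[(P[:,2]>40)&(P[:,2]<75)&(np.hypot(P[:,0]-526,P[:,1]+166)<115)]
    P=P[abs(P[:,2]-np.median(P[:,2]))<8]
    M=outline(); x,f=fit(P[::4,:2],[526,-166,-.352],M[M[:,0]<50]); print("pump",x.round(3),round(f,2),len(P))
    c,sn=np.cos(x[2]),np.sin(x[2]); L=(P[:,:2]-x[:2])@np.array([[c,-sn],[sn,c]])
    A=np.c_[L,np.ones(len(L))]; co=np.linalg.lstsq(A,P[:,2],rcond=None)[0]
    print("top z mid/front/heel/butt",[round(float(np.dot(co,[a,b,1])),1) for a,b in((0,0),(45,0),(-45,0),(-33,-70))],"x range",np.percentile(L[L[:,1]>-12,0],[1,99]).round(1))
    print("t",s["time_s"],"TCP",s["eef_pos"].round(1),"rot",np.degrees(s["ee_rot"]).round(2),"F",s["force"].round(1),"gw",s["grip_width"])
    R=Ro.from_euler("xyz",s["ee_rot"]).as_matrix()
    for n,(a,b) in dict(mid=(0,0),front=(45,0),heel=(-45,0),butt=(-33,-70)).items():
        w=[a*c-b*sn+x[0],a*sn+b*c+x[1]]; print(n,np.round(w,1),"tool shift xy",np.round(R.T@np.array([w[0]-s["eef_pos"][0],w[1]-s["eef_pos"][1],0]),1)[:2])
    return z,p,d
if __name__=="__main__": chk(sys.argv[1])
E
python3 chk.py w6
```

```text
pump [ 5.18372e+02 -1.63023e+02 -2.67000e-01] 26.71 3666
top z mid/front/heel/butt [68.0, 68.5, 67.5, 69.5] x range [-52.1  36.8]
t 15.1 TCP [ 530.9 -167.7  145.8] rot [-1.7981e+02 -9.0000e-02  1.5969e+02] F [ 0.2  0.3 -1.1] gw -0.1696630785356642
mid [ 518.4 -163. ] tool shift xy [13.4  0.1]
front [ 561.8 -174.9] tool shift xy [-31.5   4. ]
heel [ 475.  -151.1] tool shift xy [58.2 -3.8]
butt [ 468.1 -221.8] tool shift xy [ 40.1 -72.5]
```

View pics/w6.png

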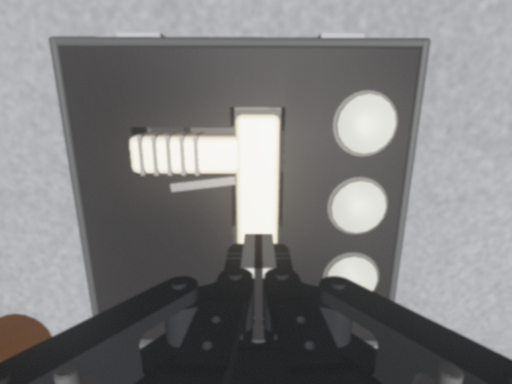

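The pump sits level in the mouth, its top at about z 67, barrel at (258,175) and grip end at (135,155). Pressing by turns, front first, with the fingers shut.

arm_command --motion '[[[0, 0, 0], [-39.4, -0.9, 20], 1], [[0, 0, 0], [0, 0, 30], 1], [[0, 0, 0], [0, 0, 10], 1], [[0, 0, 0], [0, 0, 2], 1], [[0, 0, 0], [0, 0, 2], 1], [[0, 0, 0], [0, 0, 2], 1], [[0, 0, 0], [0, 0, 0], 1]]'

```text
time_s: 15.85
eef_pos: [568.0, -182.8, 81.1]
ee_rot: [-3.138, 0.001, 2.787]
force: [0.6, -0.4, -0.3]
grip_width: 0.2
grip_force: 0.0
```

arm_command --motion '[[[0, 0, 0], [0, 0, 2], 1], [[0, 0, 0], [0, 0, 0], 1]]'

```text
time_s: 16.05
eef_pos: [568.7, -183.0, 79.5]
ee_rot: [-3.138, 0.002, 2.787]
force: [0.9, -0.4, 1.4]
grip_width: -0.0
grip_force: 1.2
```

arm_command --motion '[[[0, 0, 0], [0, 0, 2], 1], [[0, 0, 0], [0, 0, 0], 1]]'

```text
time_s: 16.25
eef_pos: [569.3, -183.3, 77.2]
ee_rot: [-3.138, 0.003, 2.787]
force: [2.1, -0.0, 4.1]
grip_width: 0.1
grip_force: 2.0
```

arm_command --motion '[[[0, 0, 0], [0, 0, 2], 1], [[0, 0, 0], [0, 0, 0], 1]]'

```text
time_s: 16.45
eef_pos: [569.2, -183.1, 74.8]
ee_rot: [-3.138, 0.003, 2.787]
force: [4.1, -1.2, 4.7]
grip_width: -0.1
grip_force: 2.3
```

arm_command --motion '[[[0, 0, 0], [0, 0, -12], 1], [[0, 0, 0], [45.5, 0, 0], 1], [[0, 0, 0], [45.5, 0, 0], 1], [[0, 0, 0], [0, 0, 4], 1], [[0, 0, 0], [0, 0, 4], 1], [[0, 0, 0], [0, 0, 2], 1], [[0, 0, 0], [0, 0, 0], 1]]'

```text
time_s: 17.15
eef_pos: [483.5, -151.3, 76.3]
ee_rot: [-3.138, -0.0, 2.787]
force: [0.1, -0.3, 0.7]
grip_width: 0.5
grip_force: 0.1
```

arm_command --motion '[[[0, 0, 0], [0, 0, 2], 1], [[0, 0, 0], [0, 0, 0], 1]]'

```text
time_s: 17.35
eef_pos: [483.6, -151.2, 74.3]
ee_rot: [-3.139, 0.0, 2.787]
force: [-0.2, 0.9, 0.5]
grip_width: -0.1
grip_force: 0.7
```

arm_command --motion '[[[0, 0, 0], [0, 0, 2], 1], [[0, 0, 0], [0, 0, 0], 1]]'

```text
time_s: 17.55
eef_pos: [483.1, -151.0, 72.2]
ee_rot: [-3.139, 0.0, 2.787]
force: [0.1, 2.5, 1.2]
grip_width: 0.1
grip_force: 0.9
```

arm_command --motion '[[[0, 0, 0], [0, 0, 2], 1], [[0, 0, 0], [0, 0, 0], 1]]'

```text
time_s: 17.75
eef_pos: [482.9, -150.9, 70.6]
ee_rot: [-3.139, 0.0, 2.787]
force: [-0.7, 2.9, 4.4]
grip_width: 0.1
grip_force: 2.6
```

arm_command --motion '[[[0, 0, 0], [0, 0, -18], 1], [[0, 0, 0], [-6, -35, 0], 1], [[0, 0, 0], [-6, -35, 0], 1], [[0, 0, 0], [0, 0, 4], 1], [[0, 0, 0], [0, 0, 3], 1], [[0, 0, 0], [0, 0, 3], 1], [[0, 0, 0], [0, 0, 0], 1]]'

```text
time_s: 18.45
eef_pos: [469.5, -220.7, 78.3]
ee_rot: [-3.138, -0.0, 2.787]
force: [0.9, -1.7, 2.2]
grip_width: -0.3
grip_force: 0.9
```

arm_command --motion '[[[0, 0, 0], [0, 0, 2], 1], [[0, 0, 0], [0, 0, 0], 1]]'

```text
time_s: 18.65
eef_pos: [469.8, -221.0, 76.7]
ee_rot: [-3.137, 0.0, 2.788]
force: [-0.4, -2.2, 3.9]
grip_width: 0.0
grip_force: 1.7
```

arm_command --motion '[[[0, 0, 0], [0, 0, 2], 1], [[0, 0, 0], [0, 0, 0], 1]]'

```text
time_s: 18.85
eef_pos: [469.7, -221.1, 74.7]
ee_rot: [-3.137, 0.0, 2.787]
force: [-0.7, -2.7, 3.9]
grip_width: 0.3
grip_force: 1.9
```

arm_command --motion '[[[0, 0, 0], [0, 0, 2], 1], [[0, 0, 0], [0, 0, 0], 1]]'

```text
time_s: 19.05
eef_pos: [469.7, -221.2, 72.7]
ee_rot: [-3.137, 0.0, 2.787]
force: [-1.7, -1.0, 3.5]
grip_width: -0.3
grip_force: 2.0
```

arm_command --motion '[[[0, 0, 0], [0, 0, 2], 1], [[0, 0, 0], [0, 0, 0], 1]]'

```text
time_s: 19.25
eef_pos: [469.7, -221.3, 70.7]
ee_rot: [-3.137, 0.0, 2.787]
force: [-0.8, -2.7, 4.0]
grip_width: -0.0
grip_force: 2.0
```

arm_command --motion '[[[0, 0, 0], [0, 0, -18], 1], [[0, 0, 0], [-39, 35, 0], 1], [[0, 0, 0], [-39, 35, 0], 1], [[0, 0, 0], [0, 0, 4], 1], [[0, 0, 0], [0, 0, 4], 1], [[0, 0, 0], [0, 0, 2], 1], [[0, 0, 0], [0, 0, 0], 1]]'

```text
time_s: 19.95
eef_pos: [560.6, -184.0, 77.2]
ee_rot: [-3.138, -0.004, 2.786]
force: [-0.2, -0.9, -0.2]
grip_width: -0.5
grip_force: 0.0
```

arm_command --motion '[[[0, 0, 0], [-5, 4, 2], 1], [[0, 0, 0], [0, 0, 2], 1], [[0, 0, 0], [0, 0, 0], 1]]'

```text
time_s: 20.25
eef_pos: [568.4, -182.3, 74.2]
ee_rot: [-3.138, -0.001, 2.787]
force: [-0.2, -1.2, -0.1]
grip_width: 0.1
grip_force: 0.0
```

arm_command --motion '[[[0, 0, 0], [0, 0, 2], 1], [[0, 0, 0], [0, 0, 0], 1]]'

```text
time_s: 20.45
eef_pos: [568.4, -182.2, 72.1]
ee_rot: [-3.138, -0.001, 2.787]
force: [-0.1, -1.1, 0.6]
grip_width: -0.4
grip_force: 0.0
```

arm_command --motion '[[[0, 0, 0], [0, 0, 2], 1], [[0, 0, 0], [0, 0, 0], 1]]'

```text
time_s: 20.65
eef_pos: [568.9, -182.5, 70.6]
ee_rot: [-3.138, 0.001, 2.787]
force: [0.3, -1.1, 2.6]
grip_width: 0.0
grip_force: 0.8
```

arm_command --motion '[[[0, 0, 0], [0, 0, 2], 1], [[0, 0, 0], [0, 0, 0], 1]]'

```text
time_s: 20.85
eef_pos: [569.3, -182.7, 68.7]
ee_rot: [-3.138, 0.002, 2.787]
force: [-0.0, -1.5, 2.9]
grip_width: -0.0
grip_force: 1.3
```

arm_command --motion '[[[0, 0, 0], [0, 0, 1], 1], [[0, 0, 0], [0, 0, 0], 1]]'

```text
time_s: 21.05
eef_pos: [569.5, -182.7, 67.8]
ee_rot: [-3.138, 0.002, 2.787]
force: [1.8, -2.8, 3.7]
grip_width: 0.3
grip_force: 1.9
```

arm_command --motion '[[[0, 0, 0], [0, 0, -12], 1], [[0, 0, 0], [45.5, 0, 0], 1], [[0, 0, 0], [45.5, 0, 0], 1], [[0, 0, 0], [0, 0, 4], 1], [[0, 0, 0], [0, 0, 3], 1], [[0, 0, 0], [0, 0, 2], 1], [[0, 0, 0], [0, 0, 0], 1]]'

```text
time_s: 21.75
eef_pos: [484.7, -150.9, 70.4]
ee_rot: [-3.139, 0.001, 2.787]
force: [0.1, -0.3, 0.8]
grip_width: -0.0
grip_force: 0.0
```

arm_command --motion '[[[0, 0, 0], [0, 0, 2], 1], [[0, 0, 0], [0, 0, 0], 1]]'

```text
time_s: 21.95
eef_pos: [483.9, -150.8, 68.1]
ee_rot: [-3.138, -0.0, 2.787]
force: [-0.0, 0.2, -0.4]
grip_width: -0.1
grip_force: 0.0
```

arm_command --motion '[[[0, 0, 0], [0, 0, 1.5], 1], [[0, 0, 0], [0, 0, 0], 1]]'

```text
time_s: 22.15
eef_pos: [483.8, -150.7, 67.1]
ee_rot: [-3.138, 0.0, 2.787]
force: [0.7, 0.4, 2.1]
grip_width: -0.1
grip_force: 1.0
```

arm_command --motion '[[[0, 0, 0], [0, 0, 1], 1], [[0, 0, 0], [0, 0, 0], 1]]'

```text
time_s: 22.35
eef_pos: [483.8, -150.7, 66.9]
ee_rot: [-3.138, 0.001, 2.787]
force: [-1.5, 1.8, 8.0]
grip_width: -0.1
grip_force: 4.0
```

arm_command --motion '[[[0, 0, 0], [0, 0, 1], 1], [[0, 0, 0], [0, 0, 0], 1]]'

```text
time_s: 22.55
eef_pos: [483.8, -150.7, 66.7]
ee_rot: [-3.138, 0.002, 2.787]
force: [-3.4, 0.9, 14.0]
grip_width: 0.0
grip_force: 7.0
```

The heel meets the pad at TCP z of about 66.8, which matches the pad level seen. Butt next, then front.

arm_command --motion '[[[0, 0, 0], [0, 0, -14], 1], [[0, 0, 0], [-6, -35, 0], 1], [[0, 0, 0], [-6, -35, 0], 1], [[0, 0, 0], [0, 0, 5], 1], [[0, 0, 0], [0, 0, 3], 1], [[0, 0, 0], [0, 0, 1], 1], [[0, 0, 0], [0, 0, 0], 1]]'

```text
time_s: 23.25
eef_pos: [470.2, -219.5, 69.8]
ee_rot: [-3.139, -0.001, 2.788]
force: [-0.6, -0.4, -0.2]
grip_width: -0.1
grip_force: 0.0
```

arm_command --motion '[[[0, 0, 0], [0, 0, 2], 1], [[0, 0, 0], [0, 0, 0], 1]]'

```text
time_s: 23.45
eef_pos: [470.3, -219.9, 68.1]
ee_rot: [-3.138, -0.0, 2.788]
force: [-2.1, -0.4, 2.8]
grip_width: 0.0
grip_force: 1.2
```

arm_command --motion '[[[0, 0, 0], [0, 0, 1.5], 1], [[0, 0, 0], [0, 0, 0], 1]]'

```text
time_s: 23.65
eef_pos: [470.2, -220.3, 66.7]
ee_rot: [-3.138, -0.0, 2.787]
force: [-1.5, -0.4, 4.1]
grip_width: 0.3
grip_force: 2.0
```

arm_command --motion '[[[0, 0, 0], [0, 0, 1], 1], [[0, 0, 0], [0, 0, 0], 1]]'

```text
time_s: 23.85
eef_pos: [470.3, -220.5, 66.1]
ee_rot: [-3.138, 0.0, 2.787]
force: [-2.3, -1.4, 7.5]
grip_width: 0.3
grip_force: 3.8
```

arm_command --motion '[[[0, 0, 0], [0, 0, 1], 1], [[0, 0, 0], [0, 0, 0], 1]]'

```text
time_s: 24.05
eef_pos: [470.4, -220.6, 65.9]
ee_rot: [-3.138, 0.001, 2.787]
force: [-4.7, 0.8, 12.4]
grip_width: -0.1
grip_force: 6.4
```

Butt is down. Front again, from pump (-33,-70) to (45,0).

arm_command --motion '[[[0, 0, 0], [0, 0, -15], 1], [[0, 0, 0], [-39, 36, 0], 1], [[0, 0, 0], [-39, 36, 0], 1], [[0, 0, 0], [-3, 0, 5], 1], [[0, 0, 0], [0, 0, 3], 1], [[0, 0, 0], [0, 0, 1], 1], [[0, 0, 0], [0, 0, 0], 1]]'

```text
time_s: 24.75
eef_pos: [563.7, -183.5, 69.5]
ee_rot: [-3.138, -0.003, 2.786]
force: [-0.4, 0.3, -0.1]
grip_width: 0.1
grip_force: 0.0
```

arm_command --motion '[[[0, 0, 0], [0, 0, 2], 1], [[0, 0, 0], [0, 0, 0], 1]]'

```text
time_s: 24.95
eef_pos: [564.8, -183.7, 68.3]
ee_rot: [-3.138, -0.001, 2.786]
force: [-0.3, -0.2, -0.0]
grip_width: 0.1
grip_force: 0.0
```

arm_command --motion '[[[0, 0, 0], [0, 0, 2], 1], [[0, 0, 0], [0, 0, 0], 1]]'

```text
time_s: 25.15
eef_pos: [565.5, -183.7, 66.5]
ee_rot: [-3.138, 0.0, 2.786]
force: [-0.1, -0.5, 0.3]
grip_width: 0.1
grip_force: 0.1
```

arm_command --motion '[[[0, 0, 0], [0, 0, 1], 1], [[0, 0, 0], [0, 0, 0], 1]]'

```text
time_s: 25.35
eef_pos: [565.5, -183.6, 66.4]
ee_rot: [-3.138, 0.001, 2.787]
force: [-3.3, -0.9, 5.9]
grip_width: -0.1
grip_force: 2.8
```

arm_command --motion '[[[0, 0, 0], [0, 0, 1], 1], [[0, 0, 0], [0, 0, 0], 1]]'

```text
time_s: 25.55
eef_pos: [565.6, -183.6, 66.2]
ee_rot: [-3.138, 0.001, 2.787]
force: [-3.9, 0.4, 10.5]
grip_width: -0.2
grip_force: 5.2
```

arm_command --motion '[[[0, 0, 0], [0, 0, 1], 1], [[0, 0, 0], [0, 0, 0], 1]]'

```text
time_s: 25.75
eef_pos: [565.6, -183.6, 66.2]
ee_rot: [-3.138, 0.002, 2.787]
force: [-5.9, 1.1, 15.2]
grip_width: 0.1
grip_force: 7.5
```

arm_command --motion '[[[0, 0, 0], [0, 0, -12], 1], [[0, 0, 0], [44.5, 1, 0], 1], [[0, 0, 0], [44.5, 1, 0], 1], [[0, 0, 0], [0, 0, 5], 1], [[0, 0, 0], [0, 0, 3], 1], [[0, 0, 0], [0, 0, 1], 1], [[0, 0, 0], [0, 0, 0], 1]]'

```text
time_s: 26.45
eef_pos: [484.4, -151.1, 66.6]
ee_rot: [-3.138, 0.002, 2.787]
force: [0.5, -0.1, -1.1]
grip_width: 0.1
grip_force: 0.0
```

arm_command --motion '[[[0, 0, 0], [0, 0, 2], 1], [[0, 0, 0], [0, 0, 0], 1]]'

```text
time_s: 26.65
eef_pos: [484.5, -151.1, 66.2]
ee_rot: [-3.139, 0.003, 2.787]
force: [-2.8, 0.8, 11.3]
grip_width: 0.2
grip_force: 5.6
```

arm_command --motion '[[[0, 0, 0], [0, 0, 1.5], 1], [[0, 0, 0], [0, 0, 0], 1]]'

```text
time_s: 26.85
eef_pos: [484.5, -151.1, 66.1]
ee_rot: [-3.139, 0.003, 2.787]
force: [-6.6, 2.9, 21.2]
grip_width: 0.4
grip_force: 10.4
```

arm_command --motion '[[[0, 0, 0], [0, 0, 1], 1], [[0, 0, 0], [0, 0, 0], 1]]'

```text
time_s: 27.05
eef_pos: [484.5, -151.1, 66.0]
ee_rot: [-3.139, 0.004, 2.787]
force: [-7.5, 2.7, 27.0]
grip_width: -0.1
grip_force: 13.7
```

arm_command --motion '[[[0, 0, 0], [0, 0, -15], 1], [[0, 0, 0], [-6, -35, 0], 1], [[0, 0, 0], [-6, -35, 0], 1], [[0, 0, 0], [0, 0, 5], 1], [[0, 0, 0], [0, 0, 3], 1], [[0, 0, 0], [0, 0, 1], 1], [[0, 0, 0], [0, 0, 0], 1]]'

```text
time_s: 27.75
eef_pos: [469.7, -219.4, 67.5]
ee_rot: [-3.139, -0.002, 2.788]
force: [0.7, -0.2, -0.0]
grip_width: 0.3
grip_force: 0.0
```

arm_command --motion '[[[0, 0, 0], [0, 0, 1], 1], [[0, 0, 0], [0, 0, 0], 1]]'

```text
time_s: 27.95
eef_pos: [469.9, -219.7, 67.0]
ee_rot: [-3.138, -0.0, 2.788]
force: [-0.5, -0.4, 0.6]
grip_width: 0.1
grip_force: 0.0
```

arm_command --motion '[[[0, 0, 0], [0, 0, 1], 1], [[0, 0, 0], [0, 0, 0], 1]]'

```text
time_s: 28.15
eef_pos: [469.9, -220.1, 66.3]
ee_rot: [-3.139, 0.0, 2.787]
force: [0.1, 0.4, 1.8]
grip_width: 0.1
grip_force: 0.6
```

arm_command --motion '[[[0, 0, 0], [0, 0, 1], 1], [[0, 0, 0], [0, 0, 0], 1]]'

```text
time_s: 28.35
eef_pos: [470.0, -220.2, 66.1]
ee_rot: [-3.139, 0.001, 2.787]
force: [-1.5, 2.4, 6.9]
grip_width: 0.0
grip_force: 3.5
```

arm_command --motion '[[[0, 0, 0], [0, 0, 1], 1], [[0, 0, 0], [0, 0, 0], 1]]'

```text
time_s: 28.55
eef_pos: [470.0, -220.3, 65.9]
ee_rot: [-3.139, 0.001, 2.787]
force: [-1.6, 1.8, 13.0]
grip_width: 0.2
grip_force: 6.2
```

arm_command --motion '[[[0, 0, 0], [0, 0, -13], 1], [[0, 0, 0], [-16.7, 34.7, 0], 1], [[0, 0, 0], [-16.7, 34.8, 0], 1], [[0, 0, 0], [0, 0, 5], 1], [[0, 0, 0], [0, 0, 3], 1], [[0, 0, 0], [0, 0, 0], 1], [[0, 0, 0], [0, 0, 0], 1]]'

```text
time_s: 29.25
eef_pos: [524.0, -167.4, 68.4]
ee_rot: [-3.138, -0.002, 2.786]
force: [0.1, 0.3, -0.0]
grip_width: -0.1
grip_force: 0.0
```

arm_command --motion '[[[0, 0, 0], [0, 0, 1.5], 1], [[0, 0, 0], [0, 0, 0], 1]]'

```text
time_s: 29.45
eef_pos: [524.6, -167.4, 67.2]
ee_rot: [-3.138, -0.001, 2.786]
force: [1.2, 0.0, 0.3]
grip_width: 0.1
grip_force: 0.0
```

arm_command --motion '[[[0, 0, 0], [0, 0, 1], 1], [[0, 0, 0], [0, 0, 0], 1]]'

```text
time_s: 29.65
eef_pos: [525.1, -167.1, 66.4]
ee_rot: [-3.138, -0.0, 2.786]
force: [0.6, -1.7, 0.1]
grip_width: 0.5
grip_force: 0.1
```

arm_command --motion '[[[0, 0, 0], [0, 0, 1], 1], [[0, 0, 0], [0, 0, 0], 1]]'

```text
time_s: 29.85
eef_pos: [525.2, -167.0, 66.3]
ee_rot: [-3.138, 0.0, 2.787]
force: [-2.4, -0.7, 6.2]
grip_width: -0.1
grip_force: 3.1
```

arm_command --motion '[[[0, 0, 0], [0, 0, 1], 1], [[0, 0, 0], [0, 0, 0], 1]]'

```text
time_s: 30.05
eef_pos: [525.2, -167.1, 66.3]
ee_rot: [-3.138, 0.001, 2.787]
force: [-4.2, 0.9, 12.1]
grip_width: 0.1
grip_force: 6.0
```

arm_command --motion '[[[0, 0, 0], [0, 0, 1], 1], [[0, 0, 0], [0, 0, 0], 1]]'

```text
time_s: 30.25
eef_pos: [525.2, -167.0, 66.2]
ee_rot: [-3.138, 0.001, 2.787]
force: [-6.4, 1.5, 17.2]
grip_width: -0.0
grip_force: 8.9
```

Rigid contact, about 5.5 N per mm. I'll go to about 22 N, hold for 0.7 s, then lift off and look.

arm_command --motion '[[[0, 0, 0], [0, 0, 0.8], 1], [[0, 0, 0], [0, 0, 0], 1], [[0, 0, 0], [0, 0, 0], 1], [[0, 0, 0], [0, 0, 0], 1], [[0, 0, 0], [0, 0, 0], 1], [[0, 0, 0], [0, 0, 0], 1], [[0, 0, 0], [0, 0, 0], 1], [[0, 0, 0], [0, 0, 0], 1], [[0, 0, 0], [0, 0, 0], 1]]'

```text
time_s: 31.15
eef_pos: [525.2, -167.1, 66.2]
ee_rot: [-3.138, 0.002, 2.787]
force: [-8.1, 1.1, 21.8]
grip_width: 0.1
grip_force: 11.1
```

arm_command --motion '[[[0, 0, 0], [0, 0, -10], 1], [[0, 0, 0], [0, 0, -30], 1], [[0, 0, 0], [0, 0, -40], 1], [[0, 0, 0], [-40, 0, -30], 1], [[0, 0, 0], [-20, 0, 0], 1], [[0, 0, 0], [0, 0, 0], 1], [[0, 0, 0], [0, 0, 0], 1]]'

```text
time_s: 31.85
eef_pos: [581.0, -187.1, 171.6]
ee_rot: [-3.138, -0.002, 2.787]
force: [-1.0, 0.1, -0.3]
grip_width: -0.1
grip_force: 0.0
```

```bash
python3 - <<'E'
from chk import *
z,p,d=chk("w7")
for r in masks_of("wrist","pump_mid")[:2]: print(r["p"],r["location"])
t,dt=get_image("top")
C=cloud(z,d,(d>0)); k=(np.hypot(C[:,0]-532,C[:,1]+182)<100)&(C[:,2]>40)&(C[:,2]<51); print("foam med",np.median(C[k,2]))
E
```

```text
pump [ 5.29285e+02 -1.67670e+02 -3.96000e-01] 34.21 3715
top z mid/front/heel/butt [52.0, 52.2, 51.9, 52.3] x range [-75.7  57.7]
t 31.85 TCP [ 581.  -187.1  171.6] rot [-1.7981e+02 -1.3000e-01  1.5968e+02] F [-1.   0.1 -0.3] gw -0.09100118098710813
mid [ 529.3 -167.7] tool shift xy [55.3  0.2]
front [ 570.8 -185. ] tool shift xy [10.3 -1.6]
heel [ 487.8 -150.3] tool shift xy [100.2   2.1]
butt [ 471.8 -219.5] tool shift xy [ 91.1 -68.3]
0.88 [246.1, 88.0]
foam med 49.05170205797627
```

View pics/w7.png

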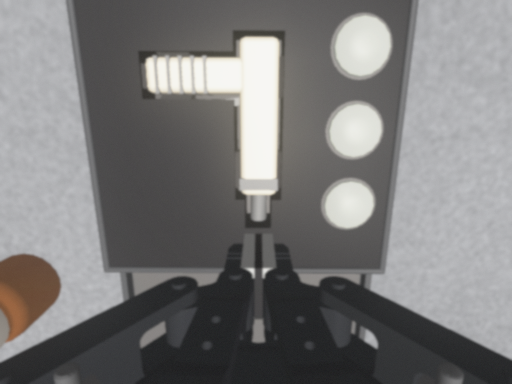

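The pump lies level in its cutout, with its top at z 51.9-52.3 at every point. The barrel is at (260,110), the grip end at (150,75), and the arm is clear. Handing in.

```bash
python3 -c "
from cell import *
print(close_job())"
```

```text
the job is handed in; nothing more can be done
None
```

The ivory pump lies level on the pad in its cutout: I pressed front, heel and grip down by turns, held about 22 N on the middle for about 0.8 s, let go and handed the job in at about 32 s, with the bottle and jar untouched.

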